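Turn over a locked board frame

ROBOT

A 6-joint arm with a two-finger parallel gripper is mounted at the origin on a cart in front of the work surface, level with it; the furniture and walls round the work are solid. World frame = base frame: x ahead of the robot, y to its left, z up, the work surface at z = 0. Lengths are in mm, angles in degrees, forces in N, time in s.
With the tool pointing down it reaches from about 375 to 975 mm from the base axis. Payload 3.8 kg.
Tool frame: the origin (TCP) lies between the finger pads; the fingertips stand arm.tip_extent ahead of it and the grasp point (between the pads) lies 5 mm behind it (arm.tip_extent is the distance from the TCP to the fingertips, in mm); z points along the fingers, y is the line along which they close (so a half turn about z gives the same grasp; the last joint's range is limited). The gripper opens to 88 mm and grips with 3 to 60 N. Pads are 18 mm wide; open, the fingers measure 123 mm over their backs; the gripper's body (75 mm by 187 mm) begins 45 mm behind the grasp point.
Start: joints at [-73.619, 15.12, 91.902, -0, 72.978, -2.114], TCP at [214.12, -640.133, 213.306] pointing down, gripper open.
Joint ranges: [-150.88, 150.88], [-54.13, 125.18], [17.81, 147.31], [-75.09, 255.09], [0, 152.58], [-146.25, 146.25]. Speed limits (degrees/s): [147.25, 147.25, 180, 180, 180, 180].

INTERFACE

Orientations are given as a 3x3 rotation matrix whose columns are the frame's x, y, z axes.
In Python, from station import status, grab_frame, camera_model, hand_in, silhouettes, tip_of, arm gives the robot as it stands. The module is installed in compiled form; this text tells all that it offers.
- The arm moves only by the shell command python3 -m crank 'ROWS' [FORCE]. ROWS is JSON, a list that holds one entry, the list of rows, each a list of 7 numbers: the turn, a rotation vector about the tool's x, y, z in degrees, then the shift along the tool's x, y, z in m, then the opening, from -1 (shut) to 1 (fully open). In form: [[[rx, ry, rz, tx, ty, tz, claw], ...]]. A call has 1 to 10 rows; each row shifts and turns the commanded pose from where the row before left it, along the tool's axes as they then stand; what a row does not reach is not made up. A row lasts 1/8 s, in which the tool goes at most 62.5 mm and 10.7 degrees, less where a joint would pass 70% of its speed; a pose out of reach is approached as far as the arm can. A call with a gripper value outside its range is refused whole. The fingers move at their own pace and stop on an object; FORCE is the grip in N (left out, the last holds). Time passes only in rows, so rows that do not move let the fingers close. It gives the time, the measured TCP pose, the force, the opening and the grip force at its end, in the units of the state.
- status.state(): the state, without advancing time (a new reading comes with each control period).
- grab_frame(name): name is "side" or "top"; returns the picture (420x560x3 uint8, blue, green, red); there is no depth.
- camera_model(name): a dict with "K" (3x3 intrinsics, pixels), "k1" (the pictures are not rectified: a ray, as slopes to the right and down, at radius r is drawn at 1 + k1 r^2 times it, then the intrinsics apply), "position" and "rotation" of the camera in the world. Camera axes: x right, y down, z forward; pixel columns grow to the right and rows downward; lengths in mm; the calibration is good to about 2 mm. A picture is of the moment at which its call begins. camera_model takes no time and is no camera call.
- hand_in(): hands the job in; it is judged then, once.
Trained networks look in the newest picture that a camera, given by its name, has taken for a name from the list of things; names that differ only in an ending like _2 or _b are one class to them, and where a whole thing is asked for, a point or a joint stands for the part that bears it (a point fixed in the world has none). Each returns a list of dicts, best first, with "conf" (0 to 1); they miss things now and then, are a little off and sometimes report something else, mostly with a low value. They report only what shows in the picture. A call takes as long as a camera call. They do not tell look-alikes from the thing itself.
- silhouettes(query, camera): "mask" (420x560 bool, what is visible of it) and "at" ([column, row] as shares, 0 to 1, of the picture: columns of its width, rows of its height, amid what is visible of it).
- tip_of(query, camera): "at" ([column, row] as shares, 0 to 1, of the picture: columns of its width, rows of its height: a listed point, or the origin of a listed thing).
The state is a dict: "t": time; "q": joint angles; "joint_vel": joint speeds; "joint_efforts": joint torques, N m; "position": TCP position; "tcp_rot": TCP orientation; "ft_force": force on the tool from outside, world axes, zero at the start; "moment": the same for the moment, N m; "gripper_width": finger opening in mm; "finger_force": force on a finger pad.
Only numpy, scipy, OpenCV 4.12 (cv2) and the standard library are available. Lean on these libraries where they do the work, as an engineer would, in place of code of your own. Each camera call takes 0.05 s, during which the arm holds its last target. There are 200 camera calls.

TASK

Turn the circuit board in the turnover fixture over so that its solder face looks up: draw the lock bar out first, because the frame cannot turn while it is in; swing the frame right over until it lies fully home on the far side; then push the lock bar fully home again. The tall jar stands where the handle comes down, so before the swing move it, upright, into the free end of the metal tray beside the reel. Leave the mug, the short jar, the solder spool and the reel in the tray where they are, and finish with everything released.

Things in the scene. Friction and masses are not known exactly. Their poses are not given: they have to be found in the camera images.
- fixture: Fixed turnover fixture: dark base plate, x -50 to 50, y -100 to 195, 10 mm thick; aluminium posts 88 mm high, 16 mm thick, at y = -80 and 80. Origin: on the bench below the middle of the turning axis. y runs along that axis to the lock bar's end; x points from the handle's start side to its end side. Lock bar channel: x = -35, y 91 to 191, up to 73 mm high, end stop (y 185 to 191) 89 mm.
- frame (a joint): Turning frame, rad. 0: handle at fixture -x, component face up (start, within 0.03); 3.14: turned over, handle at +x, solder face up; hard stops at both. Turns about fixture +y, 75 mm high, the handle passing over the top. Friction hinge: stays where left; 2 to 4 N at the handle moves it. Frame 94 x 120 x 10 mm round a green board; locked it has under 0.1 rad of play.
- frame_hinge (a point): Middle of the frame's turning axis, 75 mm above the bench.
- handle (a point): Middle of the frame's handle, a round dark bar 12 mm thick, 90 mm long, parallel to the turning axis and 95 mm from it, on two arms (78 mm clear between them), 42 mm clear of the frame's edge. It can be held from above and turns between the fingers as the frame swings.
- lock_bar (a joint): Sliding lock bar, m. 0: fully home (locks the frame at 0 or at 3.14; start 0 to 0.005); 0.035: drawn fully out, towards fixture +y. The frame is free from about 0.018 on. About 2 N of friction; stays where left. It goes home only when the frame lies within about 0.04 rad of either end.
- lock_tab (a point): Middle of the lock bar's upright grey tab, 36 (fixture x) x 12 (fixture y) x 34 mm (z); this point is 100 mm above the bench, the tab's top 112 mm. It slides along the fixture's y; fully home, 31 mm are free between the tab and the post.
- tall_jar: The tall jar, upright cylinder 42 mm across and 89 mm high, 0.10 to 0.21 kg; origin at the centre of its underside, z up. It stands on the bench beside the base plate under the place where the handle comes down.
- tray: Shallow aluminium tray, fixed, 76 (its x) x 120 (its y) x 16 mm with 4 mm walls and floor; origin at the centre of its underside. The reel lies in its +y end, the -y end is free: the jar belongs at about y = -30 mm, x = 0, standing on the tray's floor 4 mm above the bench.
- wick_reel: Desoldering braid reel lying flat in the tray, 42 mm across, 12 mm high; origin at the centre of its underside. Leave it.
- mug: Two-tone mug, 78 mm across, 112 mm with handle, 92 mm high; origin at the centre of its underside. Leave it.
- solder_spool: Solder spool standing on its flange, 49 mm across, 39 mm high; origin at the centre of its underside. Leave it.
- short_jar: Short jar, 38 mm across, 31 mm high; origin at the centre of its underside. Leave it.
There are look-alikes about, which are no part of the job. Of the things shaped like the tray, the aluminium one is meant. Several things look just like the tall_jar: the one meant starts farthest to the robot's right.

How it is judged:
By the outcome, as a careful person would: the job done as asked, in the order asked, and still so for the second after the job is handed in, with the robot touching nothing.
It also fails if it takes over 72 s, if anything falls off the work surface, if the arm or the gripper's body presses on something with over 40 N, if the wrist force passes 120 N, or if a joint passes its speed limit or range.

## Working session

There is one attempt and no reset: what is moved stays moved. The work goes in short steps, Python scripts to look and compute and a shell command to move; the robot and the scene stay as the last step left them, time stands still between calls to the robot, and variables do not carry over. Pictures are saved under pics/ and viewed, at most 10 in all, crops included, and the job is handed in when it is done.

```bash
mkdir -p pics; cat > h.py <<'E'
import numpy as np, cv2
from station import *
def ray(cam,at):
    m=camera_model(cam);K=np.array(m["K"]);u=at[0]*560;v=at[1]*420
    d=np.array([(u-K[0,2])/K[0,0],(v-K[1,2])/K[1,1]]);s=d.copy()
    for _ in range(20): s=d/(1+m["k1"]*(s@s))
    return np.array(m["position"],float),np.array(m["rotation"])@np.array([s[0],s[1],1])
def onz(cam,at,z):
    p,d=ray(cam,at);return p+d*(z-p[2])/d[2]
def tri(a,b):
    p,d=ray("top",a);q,e=ray("side",b);d/=np.linalg.norm(d);e/=np.linalg.norm(e)
    s=np.linalg.lstsq(np.stack([d,-e],1),q-p,rcond=None)[0]
    x,y=p+s[0]*d,q+s[1]*e;return (x+y)/2,np.linalg.norm(x-y)
E
python3 - <<'E'
from h import *
np.set_printoptions(precision=1,suppress=True)
for c in("top","side"):
    cv2.imwrite(f"pics/{c}0.png",grab_frame(c)); m=camera_model(c);print(c,m["position"],m["rotation"],m["K"])
Z=dict(fixture=0,frame_hinge=75,handle=75,lock_tab=100,tall_jar=0,tray=0,wick_reel=4,mug=0,solder_spool=0,short_jar=0)
for n,z in Z.items():
    for c in("top","side"):
        for r in tip_of(n,c):
            if r["conf"]>.25: print(n,c,round(r["conf"],2),np.array(r["at"])*[560,420],onz(c,r["at"],z))
s=status.state();print(s["t"],s["position"],s["tcp_rot"],arm.tip_extent)
E
```

```text
top [ 407.2  -79.8 1413.8] [[ 0.  -1.   0.1]
 [-1.  -0.  -0. ]
 [ 0.  -0.1 -1. ]] [[410.1   0.  280.1]
 [  0.  410.1 210.1]
 [  0.    0.    1. ]]
side [207.5 743.8 763.7] [[-0.9 -0.3  0.3]
 [-0.4  0.5 -0.7]
 [ 0.  -0.8 -0.6]] [[457.1   0.  269.8]
 [  0.  457.1 212.8]
 [  0.    0.    1. ]]
fixture top 0.92 [239.6 217.8] [579.3  51.2   0. ]
fixture side 0.75 [257.6 263.9] [571.   47.4   0. ]
frame_hinge top 0.58 [236.7 219.7] [563.7  53.5  75. ]
frame_hinge side 0.6 [253.9 239.6] [579.8  49.7  75. ]
handle top 0.9 [229.9 244.4] [482.2  72.8  75. ]
handle side 0.76 [289.7 257.2] [483.   64.3  75. ]
lock_tab side 0.58 [229.5 271.5] [563.5 185.1 100. ]
tall_jar top 0.7 [171.1 196.8] [647.5 293.6   0. ]
tall_jar top 0.69 [238. 218.] [578.6  56.8   0. ]
tall_jar top 0.56 [254. 196.] [657.3   3.7   0. ]
tall_jar side 0.88 [230.3 246.2] [660.2  23.8   0. ]
tall_jar side 0.69 [163.2 325.1] [658.8 302.   -0. ]
tray top 0.91 [326.3 245.3] [ 491.1 -250.7    0. ]
tray top 0.68 [382.9 251.1] [ 475.3 -446.3    0. ]
tray side 0.66 [335.8 209.2] [ 480.6 -245.7    0. ]
wick_reel top 0.44 [333.5 237.9] [ 516.9 -274.7    4. ]
wick_reel side 0.53 [329.5 197.8] [ 513.7 -282.7    4. ]
mug top 0.83 [285.4 171.3] [ 748.5 -104.2    0. ]
mug side 0.83 [233.1 212.1] [724.1 -99.4   0. ]
solder_spool top 0.68 [213.1 188.3] [681.3 148.    0. ]
solder_spool side 0.77 [193.8 273.7] [686.5 146.5   0. ]
solder_spool side 0.49 [226.6 268.4] [628.4  95.2   0. ]
short_jar top 0.64 [266.7 252.6] [461.4 -46.1   0. ]
short_jar side 0.69 [313.5 254.2] [465.7 -46.9   0. ]
1.1 [ 214.2 -640.1  213.3] [[ 0.9  0.3  0. ]
 [ 0.3 -0.9  0. ]
 [ 0.  -0.  -1. ]] 14.0
```

```bash
python3 - <<'E'
import cv2
a=cv2.imread("pics/top0.png")[130:300,130:430];b=cv2.imread("pics/side0.png")[140:370,110:400]
cv2.imwrite("pics/top0c.png",cv2.resize(a,(780,442),interpolation=cv2.INTER_CUBIC));cv2.imwrite("pics/side0c.png",cv2.resize(b,(754,598),interpolation=cv2.INTER_CUBIC))
E
```

```text
(no output)
```

View pics/top0c.png

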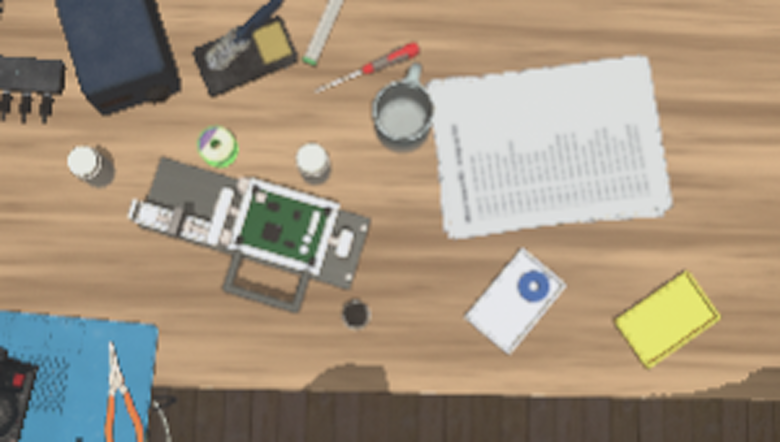

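View pics/side0c.png

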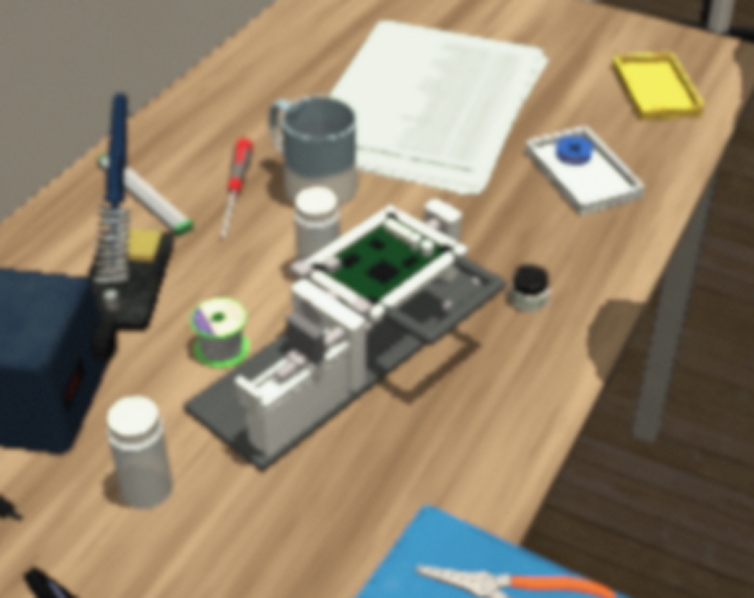

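Tall-jar candidates in the top picture: (162,193) to the far left, by the iron box, and (250,191) beside the base plate. The robot's right is image right, so (250,191) fits; it also stands opposite the handle. The tray is the white/aluminium one at (326,245), which holds the blue reel. The yellow one at (383,251) is the look-alike. I'll confirm these in enlarged crops.

```bash
python3 - <<'E'
from h import *
np.set_printoptions(precision=1,suppress=True)
a=cv2.imread("pics/top0.png")[180:255,175:285];b=cv2.imread("pics/side0.png")[205:325,175:310]
cv2.imwrite("pics/t1.png",cv2.resize(a,None,fx=7,fy=7,interpolation=cv2.INTER_CUBIC));cv2.imwrite("pics/s1.png",cv2.resize(b,None,fx=5,fy=5,interpolation=cv2.INTER_CUBIC))
for c in("top","side"):
    grab_frame(c)
    for n in("tall_jar","tray","wick_reel","handle","lock_tab","fixture"):
        for r in silhouettes(n,c):
            if r["conf"]<.3: continue
            m=r["mask"];q=cv2.minAreaRect(np.argwhere(m)[:,::-1].astype(np.float32))
            print(n,c,round(r["conf"],2),np.array(r["at"])*[560,420],m.sum(),"box",cv2.boxPoints(q).tolist() if n in("tray","fixture") else q)
            np.save(f"pics/{n}_{c}_{int(r['at'][0]*560)}.npy",m)
E
```

```text
tall_jar top 0.73 [168.  192.4] 212 box ((164.8461456298828, 193.7307586669922), (19.414506912231445, 12.480754852294922), 33.6900634765625)
tall_jar top 0.63 [237.3 221.9] 1382 box ((236.05003356933594, 224.85000610351562), (42.374515533447266, 45.853023529052734), 18.434947967529297)
tall_jar top 0.43 [251.8 195.9] 173 box ((250.5, 193.5), (15.0, 13.0), 90.0)
tray top 0.84 [384.6 251.6] 787 box [[364.92303466796875, 252.3845977783203], [393.7691650390625, 233.15383911132812], [406.6922607421875, 252.53846740722656], [377.84613037109375, 271.76922607421875]]
tray top 0.75 [325.8 247.9] 626 box [[308.0842590332031, 252.64990234375], [330.9821472167969, 225.45864868164062], [348.1037292480469, 239.87680053710938], [325.2058410644531, 267.06805419921875]]
tray top 0.42 [237.6 219.5] 1224 box [[210.09759521484375, 241.23678588867188], [222.66400146484375, 198.1519775390625], [262.1776123046875, 209.67678833007812], [249.6112060546875, 252.7615966796875]]
handle top 0.7 [325.6 246.6] 652 box ((328.2212829589844, 245.93441772460938), (22.53449058532715, 35.21014404296875), 39.805576324462
[... 878 characters left out ...]
1198730469, 230.3890380859375]]
tray side 0.7 [359.8 173.7] 639 box [[346.0, 161.0], [380.0, 161.0], [380.0, 185.0], [346.0, 185.0]]
wick_reel side 0.69 [331.2 195.3] 138 box ((330.0, 197.5), (11.0, 14.0), 90.0)
handle side 0.92 [261.  238.6] 2138 box ((261.964599609375, 246.46902465820312), (67.54376220703125, 53.62108612060547), 41.18592834472656)
lock_tab side 0.86 [226.  274.1] 283 box ((228.75997924804688, 274.17999267578125), (20.7889404296875, 24.74873924255371), 8.130102157592773)
fixture side 0.58 [240.6 265.6] 5440 box [[169.97914123535156, 282.6116943359375], [271.72979736328125, 204.67501831054688], [305.6961669921875, 249.01995849609375], [203.94549560546875, 326.9566345214844]]
```

View pics/t1.png

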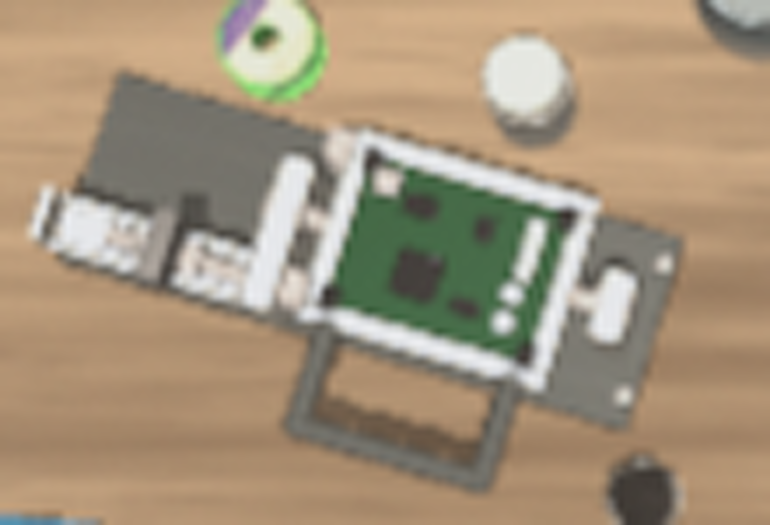

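View pics/s1.png

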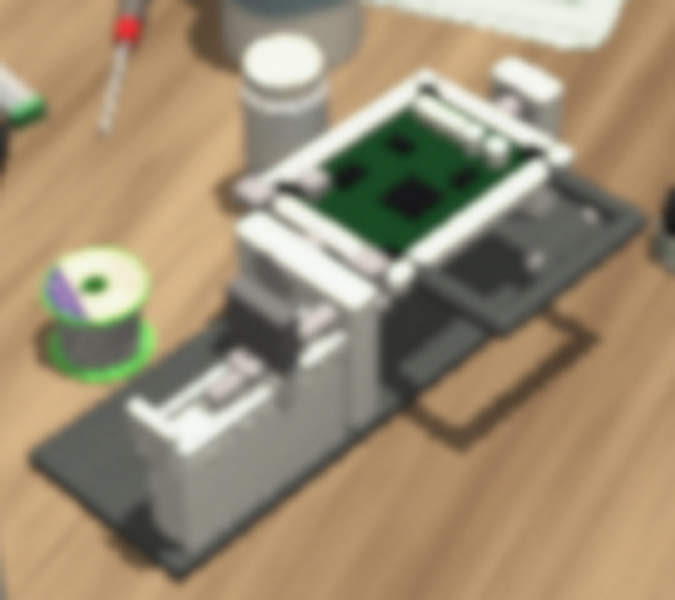

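The crops confirm the plan. The meant jar stands just beyond the plate with its cap at t1 (527,80), full picture (250,191). Next I fit the fixture pose to hand-read corners in both views.

```bash
cat > fit.py <<'E'
from h import *
from scipy.optimize import least_squares
np.set_printoptions(precision=2,suppress=True)
def proj(c,P):
    m=camera_model(c);K=np.array(m["K"]);p=(np.atleast_2d(P)-m["position"])@np.array(m["rotation"])
    s=p[:,:2]/p[:,2:];s=s*(1+m["k1"]*(s**2).sum(1,keepdims=True));return s@K[:2,:2].T+K[:2,2]
E
python3 - <<'E'
from fit import *
T=np.array([[120,72],[683,237],[628,430],[362,130],[600,200],[540,388],[303,315]])/7+[175,180]
TP=np.array([[50,195,10],[50,-100,10],[-50,-100,10],[47,60,80],[47,-60,80],[-47,-60,80],[-47,60,80.]])
S=np.array([[33,460],[180,575],[643,222],[425,72],[570,155],[400,275],[240,187]])/5+[175,205]
SP=np.array([[50,195,10],[-50,195,10],[-50,-100,10],[47,-60,80],[-47,-60,80],[-47,60,80],[47,60,80.]])
def W(p,X):
    c,s=np.cos(p[2]),np.sin(p[2]);return X@np.array([[c,s,0],[-s,c,0],[0,0,1]])+[p[0],p[1],0]
for w in((1,1),(1,0),(0,1)):
    r=least_squares(lambda p:np.r_[w[0]*(proj("top",W(p,TP))-T).ravel(),w[1]*(proj("side",W(p,SP))-S).ravel()],[570,50,-.25],x_scale=[1,1,.01],loss="soft_l1")
    print(r.x[:2],np.degrees(r.x[2]));
    if w==(1,1):print(r.fun.reshape(-1,2));p=r.x
for n,X in dict(handle=[-95,0,75],handle_end=[95,0,75],tab=[-35,125,100],post=[0,88,88]).items(): print(n,W(p,np.array([X],float)))
print("tab top pix",proj("top",W(p,np.array([[-35,125,112.],[-35,130,112]])))-[175,180])
# jar
jt=np.array([527,80])/7+[175,180];js=np.array([285,63])/5+[175,205]
print("jar",onz("top",jt/[560,420],89),onz("side",js/[560,420],89))
# tray rim fit
a=np.array([[308.1,252.6],[331,225.5],[348.1,239.9],[325.2,267.1]])
X=np.array([[-38,-60,16],[-38,60,16],[38,60,16],[38,-60,16.]])
for off in(-.0,.5):
  q=np.array([onz("top",(x+off)/[560,420],16)[:2] for x in a]);print(q,q.mean(0))
print("reel tip",onz("top",np.array([333.5,237.9])/[560,420],10))
E
```

```text
[572.01  46.55] -14.721569439231159
[[-1.01  0.17]
 [-0.01 -0.11]
 [-0.3   0.17]
 [-1.22 -0.12]
 [-0.29 -0.13]
 [ 0.12  0.47]
 [-1.25  0.73]
 [-1.27 -2.14]
 [ 0.58 -0.51]
 [-3.5  -0.12]
 [ 0.07 -1.89]
 [ 1.23 -1.2 ]
 [-0.24  1.43]
 [ 1.19 -0.71]]
[572.67  44.76] -15.137933928859157
[571.07  48.77] -14.54363389970714
handle [[480.13  70.69  75.  ]]
handle_end [[663.89  22.41  75.  ]]
tab [[569.93 176.34 100.  ]]
post [[594.37 131.66  88.  ]]
tab top pix [[22.31 35.49]
 [20.82 35.06]]
jar [656.54  11.13  89.  ] [655.49  18.54  89.  ]
[[ 463.94 -186.96]
 [ 558.27 -264.35]
 [ 510.19 -323.16]
 [ 416.38 -245.5 ]] [ 487.2  -254.99]
[[ 462.29 -188.68]
 [ 556.59 -266.08]
 [ 508.52 -324.88]
 [ 414.74 -247.21]] [ 485.53 -256.71]
reel tip [ 516.36 -273.97   10.  ]
```

```bash
cat > go.py <<'E'
import numpy as np
from station import status
np.set_printoptions(precision=1,suppress=True)
F=np.array([572,46.6,0]);yw=np.radians(-14.8)
RF=np.array([[np.cos(yw),-np.sin(yw),0],[np.sin(yw),np.cos(yw),0],[0,0,1]])
def fw(X): return F+RF@np.array(X,float)
def to(name,Wd,yaw=None):
    s=status.state();R=np.array(s["tcp_rot"]);cur=np.degrees(np.arctan2(R[1,0],R[0,0]))
    rz=0 if yaw is None else cur-yaw
    if yaw is not None:
        a=np.radians(yaw);R=np.array([[np.cos(a),np.sin(a),0],[np.sin(a),-np.cos(a),0],[0,0,-1]])
    print(name,"rz",round(rz,2),"shift",R.T@(np.array(Wd)-s["position"]))
def st():
    s=status.state();p=np.array(s["position"]);print("t",round(s["t"],2),p,"fix",RF.T@(p-F),"F",np.array(s["ft_force"]),"w",round(s["gripper_width"],1),"ff",s["finger_force"],"yaw",np.degrees(np.arctan2(s["tcp_rot"][1][0],s["tcp_rot"][0][0])),"q",np.array(s["q"]))
E
python3 - <<'E'
from fit import *
from go import *
st();to("tab over",[*fw([-35,127,0])[:2],213],-14.8)
P=np.array([[-38,-60,16],[-38,60,16],[38,60,16],[38,-60,16.]])
t=np.array([[465,316],[523,248],[566,287],[510,354]])/2.6+130
# corner order as read in each view: left, top, right, bottom
q=[onz("top",x/[560,420],16)[:2] for x in t];print(np.array(q),np.mean(q,0))
s=np.array([[526,148],[585,127],[642,188],[583,212]])/2.6+[110,140]
q=[onz("side",x/[560,420],16)[:2] for x in s];print(np.array(q),np.mean(q,0))
E
```

```text
t 1.8 [ 214.1 -640.1  213.3] fix [-170.6 -755.4  213.3] F [-0.3  0.8  0.1] w 87.9 ff 0.0 yaw 18.49512894798126 q [-73.6  15.1  91.9  -0.   73.   -2.1]
tab over rz 33.3 shift [ 135.6 -882.4    0.3]
[[ 467.6 -189.4]
 [ 558.7 -264.9]
 [ 508.5 -321.8]
 [ 419.6 -248.7]] [ 488.6 -256.2]
[[ 553.2 -247.2]
 [ 510.5 -315.8]
 [ 419.1 -239.4]
 [ 459.9 -172.4]] [ 485.7 -243.7]
```

```bash
python3 -m crank '[[[0,0,8.3,0,0,0,1],[0,0,8.3,0,0,0,1],[0,0,8.3,0,0,0,1],[0,0,8.4,0,0,0,1],[0,0,0,0.0085,-0.055,0,1],[0,0,0,0.0085,-0.055,0,1],[0,0,0,0.0085,-0.055,0,1],[0,0,0,0.0085,-0.055,0,1],[0,0,0,0.0085,-0.055,0,1],[0,0,0,0.0085,-0.055,0,1]]]'
python3 -m crank '[[[0,0,0,0.0085,-0.055,0,1],[0,0,0,0.0085,-0.055,0,1],[0,0,0,0.0085,-0.055,0,1],[0,0,0,0.0085,-0.055,0,1],[0,0,0,0.0085,-0.055,0,1],[0,0,0,0.0085,-0.055,0,1],[0,0,0,0.0085,-0.055,0,1],[0,0,0,0.0085,-0.055,0,1],[0,0,0,0.0085,-0.055,0,1],[0,0,0,0.0085,-0.055,0,1]]]'
python3 -c "
from go import *
st();to('tab',[*fw([-35,127,0])[:2],105.5])"
```

```text
t: 3.05
position: [348.3, -332.5, 213.6]
tcp_rot: [[0.967, -0.256, 0.001], [-0.256, -0.967, -0.001], [0.001, 0.0, -1.0]]
ft_force: [0.1, -0.5, 0.1]
gripper_width: 88.3
finger_force: 0.0
t: 4.3
position: [571.1, 177.8, 213.6]
tcp_rot: [[0.967, -0.255, 0.001], [-0.255, -0.967, -0.0], [0.001, -0.0, -1.0]]
ft_force: [1.3, -1.3, 1.1]
gripper_width: 88.1
finger_force: 0.0
t 4.3 [571.1 177.8 213.6] fix [-34.4 126.6 213.6] F [ 1.3 -1.3  1.1] w 88.1 ff 0.0 yaw -14.78687886347828 q [ 14.9   6.8 101.7  -0.   71.5 119.7]
tab rz 0 shift [ -0.7  -0.4 108.1]
```

```bash
python3 -m crank '[[[0,0,0,0,0,0.05,0.2],[0,0,0,0,0,0.05,0],[0,0,0,0,0,0.008,-0.2],[0,0,0,0,0,0,-0.2],[0,0,0,0,0,0,-1],[0,0,0,0,0,0,-1],[0,0,0,0,0,0,-1],[0,0,0,0,0,0,-1]]]' 20
python3 -c "
from go import *
st()
from h import *
cv2.imwrite('pics/tab.png',cv2.resize(grab_frame('side')[170:330,150:330],None,fx=3,fy=3))"
```

```text
t: 5.3
position: [570.8, 175.9, 105.9]
tcp_rot: [[0.967, -0.256, 0.001], [-0.256, -0.967, 0.0], [0.001, -0.0, -1.0]]
ft_force: [0.2, 0.6, -0.1]
gripper_width: 10.2
finger_force: 0.0
t 5.3 [570.8 175.9 105.9] fix [-34.2 124.7 105.9] F [ 0.2  0.6 -0.1] w 10.2 ff 0.0 yaw -14.807629611822193 q [ 14.7  11.8 107.8  -0.   60.3 119.6]
```

View pics/tab.png

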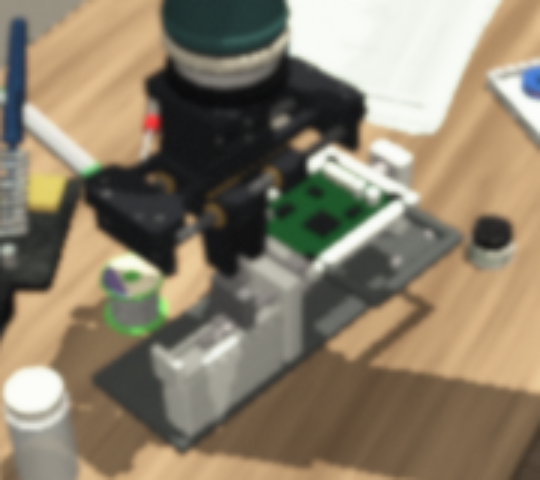

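The fingers at crop (235,240) closed to 10 mm with no force, so the tab at crop (235,292) was missed. I'll check the geometry by projecting it.

```bash
python3 - <<'E'
from fit import *
from go import *
s=status.state();p=np.array(s["position"])
z=lambda P:(proj("side",P)-[150,170])*3
print("tip",z(p-[0,0,14]),"tcp",z(p))
for n,X in dict(tabtop=[[-53,131,112],[-17,131,112],[-17,119,112],[-53,119,112]],posttop=[[-50,88,88],[50,88,88]],stop=[[-53,191,89],[-17,191,89]]).items(): print(n,z(np.array([fw(x) for x in X])))
b=cv2.imread("pics/side0.png")[235:305,190:270]
cv2.imwrite("pics/s2.png",cv2.resize(b,None,fx=8,fy=8,interpolation=cv2.INTER_CUBIC))
k=lambda X:(proj("side",np.array([fw(x) for x in X]))-[190,235])*8
print("in s2: tabtop",k([[-53,131,112],[-17,131,112],[-17,119,112],[-53,119,112]]),"tabbot",k([[-53,131,78],[-17,131,78]]),"stop",k([[-53,191,89],[-17,191,89]]))
E
```

```text
tip [[236.7 301.2]] tcp [[236.  286.6]]
tabtop [[248.4 298. ]
 [211.1 272.5]
 [223.8 263.7]
 [261.1 288.8]]
posttop [[290.  288.5]
 [191.9 223.4]]
stop [[184.6 370.3]
 [147.9 342.8]]
in s2: tabtop [[342.5 274.7]
 [243.1 206.8]
 [276.7 183.2]
 [376.2 250.1]] tabbot [[346.4 368.9]
 [249.1 300.7]] stop [[172.4 467.6]
 [ 74.4 394.3]]
```

View pics/s2.png

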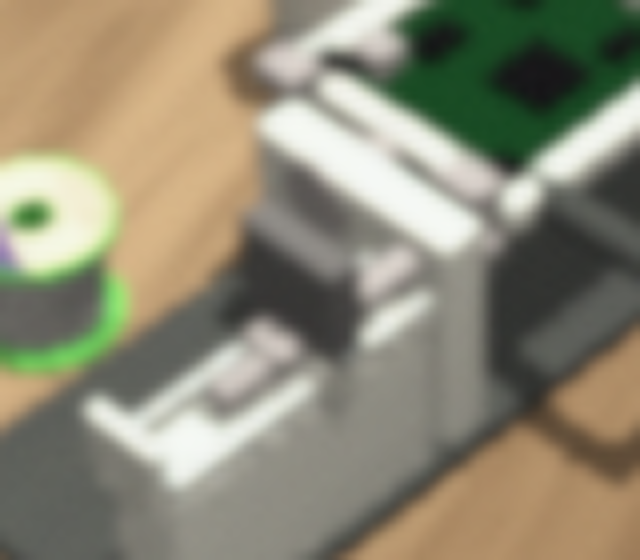

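```bash
python3 -m crank '[[[0,0,0,0,0,0,-1],[0,0,0,0,0,0,-1]]]' 20
python3 -c "
from go import *
st()
from h import *
a=grab_frame('side');t=grab_frame('top')
A=cv2.resize(a[210:300,190:280],(400,400),interpolation=cv2.INTER_CUBIC);B=cv2.resize(t[170:260,160:250],(400,400),interpolation=cv2.INTER_CUBIC)
cv2.imwrite('pics/tab2.png',np.hstack([A,B]))"
```

```text
t: 5.6
position: [570.4, 175.9, 105.2]
tcp_rot: [[0.967, -0.256, -0.0], [-0.256, -0.967, -0.0], [-0.0, 0.0, -1.0]]
ft_force: [-0.3, 0.2, 0.3]
gripper_width: 0.7
finger_force: 0.0
t 5.6 [570.4 175.9 105.2] fix [-34.6 124.6 105.2] F [-0.3  0.2  0.3] w 0.7 ff 0.0 yaw -14.805217730939404 q [ 14.7  11.9 107.8   0.   60.3 119.6]
```

View pics/tab2.png

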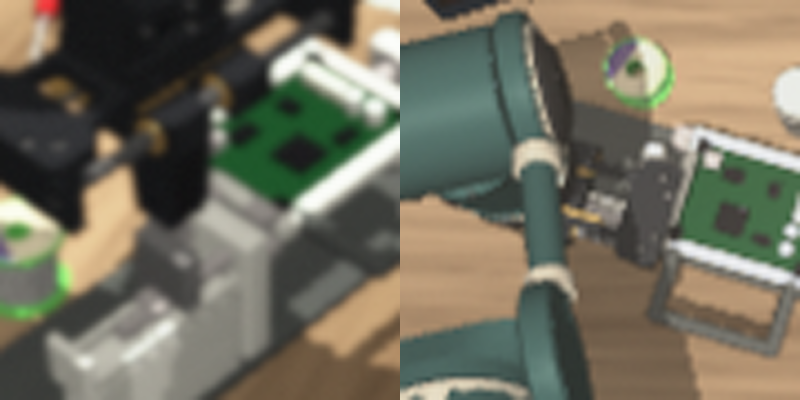

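```bash
python3 - <<'E'
from fit import *
from go import *
s=status.state();p=np.array(s["position"]);R=np.array(s["tcp_rot"])
zt=lambda P:(proj("top",P)-[160,170])*4.444+[400,0]
zs=lambda P:(proj("side",P)-[190,210])*4.444
B=np.array([[sx*37,sy*93,-50] for sx in(-1,1) for sy in(-1,1)])
print("body top",zt(p+B@R.T));print("body side",zs(p+B@R.T))
print("tcp",zt(p),zs(p)); print("tip side",zs(p-[0,0,14]))
# tool tip box
T=np.array([[sx*9,sy*17.5,14] for sx in(-1,1) for sy in(-1,1)]);print("tipbox side",zs(p+T@R.T))
for h in(0,20,40): print(h,"tab top",zs(fw([-35,127,112])),"tip@h",zs(p+[0,0,h-14]))
E
ls pics; python3 -c "
import cv2;a=cv2.imread('pics/tab2.png');print(a.shape)"
```

```text
body top [[411.3 207.2]
 [666.4 281.5]
 [444.6 106.6]
 [698.  179.8]]
body side [[ 69.4 320. ]
 [368.6 104.7]
 [-47.2 233.8]
 [252.8  36.6]]
tcp [[568.2 202.7]] [[172.2 247.7]]
tip side [[173.2 269.2]]
tipbox side [[159.8 298.6]
 [213.5 259.1]
 [132.5 279.5]
 [186.3 240.7]]
0 tab top [[168.6 240.2]] tip@h [[173.2 269.2]]
20 tab top [[168.6 240.2]] tip@h [[171.7 238.3]]
40 tab top [[168.6 240.2]] tip@h [[170.2 206.4]]
fixture_side_240.npy
fixture_top_227.npy
handle_side_261.npy
handle_top_237.npy
handle_top_325.npy
lock_tab_side_226.npy
lock_tab_top_199.npy
s1.png
s2.png
side0.png
side0c.png
t1.png
tab.png
tab2.png
tall_jar_side_164.npy
tall_jar_side_226.npy
tall_jar_top_168.npy
tall_jar_top_237.npy
tall_jar_top_251.npy
top0.png
top0c.png
tray_side_337.npy
tray_side_359.npy
tray_top_237.npy
tray_top_325.npy
tray_top_384.npy
wick_reel_side_331.npy
(400, 800, 3)
```

The images put the fingertips about 30–40 mm higher than the stated TCP height implies. The tab top is known to be at 112 mm, so I'll probe down onto it gently with closed fingers to calibrate the offset.

```bash
python3 -m crank '[[[0,0,0,0,0,0.002,-1],[0,0,0,0,0,0.002,-1],[0,0,0,0,0,0.002,-1],[0,0,0,0,0,0.002,-1]]]' | grep -E "pos|ft_"
python3 -m crank '[[[0,0,0,0,0,0.002,-1],[0,0,0,0,0,0.002,-1]]]'| grep -E "pos|ft_"
python3 -c "
from go import *
print([a for a in dir(__import__('station').arm) if a[0]!='_'])"
```

```text
position: [570.4, 175.9, 97.1]
ft_force: [-0.4, -0.1, -0.6]
position: [570.5, 175.9, 93.2]
ft_force: [-1.0, 0.2, -0.1]
['MotionError', 'tip_extent']
```

```bash
python3 -m crank '[[[0,0,0,0,0,0.002,-1],[0,0,0,0,0,0.001,-1]]]' | grep -E "pos|ft_"
python3 -m crank '[[[0,0,0,0,0,0.002,-1],[0,0,0,0,0,0,-1]]]'| grep -E "pos|ft_"
python3 - <<'E'
from fit import *
from go import *
a=grab_frame('side');b=cv2.imread("pics/side0.png")
A=cv2.resize(a[210:300,190:280],(400,400),interpolation=cv2.INTER_CUBIC);t=grab_frame("top")
B=cv2.resize(t[170:260,160:250],(400,400),interpolation=cv2.INTER_CUBIC);cv2.imwrite('pics/tab3.png',np.hstack([A,B]))
p=np.array(status.state()["position"])
for h in(0,20,40): print(h,(proj("side",p+[0,0,h-14])-[190,210])*4.444)
print(silhouettes("lock_tab","side")[:1] and [(r["conf"],np.array(r["at"])*[560,420],r["mask"].sum()) for r in silhouettes("lock_tab","side")])
E
```

```text
position: [570.4, 175.9, 90.1]
ft_force: [-0.5, 0.4, -0.3]
position: [570.3, 175.9, 88.1]
ft_force: [1.2, -0.3, -0.2]
0 [[174.4 294.7]]
20 [[172.9 264.5]]
40 [[171.4 233.4]]
[(0.66, array([227.4, 273.7]), np.int64(266))]
```

View pics/tab3.png

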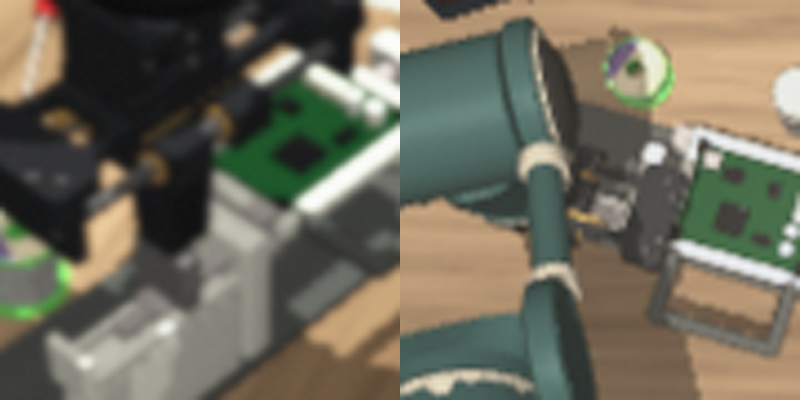

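Fingertips at crop (185,250) are now just above the tab top at (165,255). I'll continue the probe in 1 mm steps.

```bash
for i in 1; do python3 -m crank '[[[0,0,0,0,0,0.001,-1],[0,0,0,0,0,0.001,-1]]]' | grep -E "pos|ft_"; done
python3 -m crank '[[[0,0,0,0,0,0.001,-1],[0,0,0,0,0,0.001,-1]]]'| grep -E "pos|ft_"
python3 -m crank '[[[0,0,0,0,0,0.001,-1],[0,0,0,0,0,0,-1]]]'| grep -E "pos|ft_"
```

```text
position: [570.7, 175.9, 87.0]
ft_force: [-3.2, -0.2, 7.4]
position: [570.9, 176.3, 86.9]
ft_force: [-6.2, -0.2, 16.9]
position: [571.0, 176.8, 86.8]
ft_force: [-7.5, 0.6, 17.2]
```

The contact shows the tips are really 39 mm higher than stated: the tab top (112) was met at TCP reading 87, as the images indicated. So tip height = reading + 25. I'll back off, open, go down with tips at about 92 and grip.

```bash
python3 -m crank '[[[0,0,0,0,0,-0.015,-1],[0,0,0,0,0,0,0.1],[0,0,0,0,0,0,0.1],[0,0,0,0,0,0,0.1],[0,0,0,0,0,0,0.1],[0,0,0,0,0,0,0.1],[0,0,0,0,0,0.01,0.1],[0,0,0,0,0,0.012,0.1],[0,0,0,0,0,0.01,0.1],[0,0,0,0,0,0,0.1]]]'
python3 -m crank '[[[0,0,0,0,0,0,-1],[0,0,0,0,0,0,-1],[0,0,0,0,0,0,-1],[0,0,0,0,0,0,-1],[0,0,0,0,0,0,-1],[0,0,0,0,0,0,-1]]]' 20
```

```text
t: 9.15
position: [569.1, 175.6, 64.5]
tcp_rot: [[0.967, -0.256, -0.003], [-0.256, -0.967, -0.001], [-0.003, 0.002, -1.0]]
ft_force: [-0.1, -0.1, 0.0]
gripper_width: 48.6
finger_force: 0.0
t: 9.9
position: [571.2, 177.4, 66.8]
tcp_rot: [[0.967, -0.256, 0.002], [-0.256, -0.967, 0.002], [0.001, -0.003, -1.0]]
ft_force: [2.4, 4.9, -0.2]
gripper_width: 11.6
finger_force: 20.0
```

```bash
python3 -m crank '[[[0,0,0,0,-0.006,0,-1],[0,0,0,0,-0.008,0,-1],[0,0,0,0,-0.008,0,-1],[0,0,0,0,-0.006,0,-1],[0,0,0,0,-0.004,0,-1],[0,0,0,0,0,0,-1]]]'
python3 -c "
from go import *
st()"
```

```text
t: 10.65
position: [579.5, 207.8, 66.8]
tcp_rot: [[0.967, -0.255, 0.002], [-0.255, -0.967, 0.001], [0.001, -0.002, -1.0]]
ft_force: [2.2, 1.2, 4.6]
gripper_width: 11.4
finger_force: 20.0
t 10.65 [579.5 207.8  66.8] fix [-34.  157.8  66.8] F [2.2 1.2 4.6] w 11.4 ff 20.00050310511142 yaw -14.796408535639237 q [ 17.4  16.  107.2   0.   56.7 122.2]
```

```bash
python3 -m crank '[[[0,0,0,0,0,0,0.1],[0,0,0,0,0,0,0.1],[0,0,0,0,0,0,0.1],[0,0,0,0,0,-0.04,1],[0,0,0,0,0,-0.04,1]]]' | grep -E "t:|pos|ft_|width"
python3 - <<'E'
from go import *
from fit import *
to("jar",[656,14.5,13])
a=grab_frame("side")
for n in("lock_tab","tall_jar"):
    for r in silhouettes(n,"side"): print(n,round(r["conf"],2),np.array(r["at"])*[560,420],r["mask"].sum())
print(proj("side",fw([-35,125,100])),proj("side",fw([-35,157,100])))
E
```

```text
t: 11.28
position: [577.7, 206.5, 146.0]
tcp_rot: [[0.967, -0.256, -0.003], [-0.256, -0.967, -0.001], [-0.002, 0.001, -1.0]]
ft_force: [-0.1, -1.0, 0.5]
gripper_width: 59.6
jar rz 0 shift [125.12 165.41 132.93]
lock_tab 0.85 [218.12 277.91] 393
lock_tab 0.19 [260.51 240.79] 1889
tall_jar 0.68 [162.01 314.58] 839
tall_jar 0.5 [238.78 228.48] 28
[[228.85 267.75]] [[217.51 275.95]]
```

```bash
python3 -m crank '[[[0,0,0,0.031,0.0415,0,1],[0,0,0,0.031,0.0415,0,1],[0,0,0,0.031,0.0415,0,1],[0,0,0,0.032,0.041,0,1],[0,0,0,0,0,0.04,1],[0,0,0,0,0,0,1]]]' | grep -E "t:|pos|ft_|width"
python3 - <<'E'
from go import *
from fit import *
st()
# refine jar from masks: compare projected cylinder with original side/top masks
import glob
from scipy.optimize import minimize
th=np.linspace(0,2*np.pi,40)
def sil(c,x,y):
    P=np.array([[x+21*np.cos(t),y+21*np.sin(t),z] for z in(0,89) for t in th])
    return cv2.convexHull(proj(c,P).astype(np.float32))
for c,f in(("top","tall_jar_top_251"),("side","tall_jar_side_226")):
    m=np.load(f"pics/{f}.npy")
    best=[]
    for x in range(640,680,2):
        for y in range(-6,36,2):
            k=np.zeros((420,560),np.uint8);cv2.fillConvexPoly(k,np.round(sil(c,x,y)).astype(int),1)
            best.append(((k&m).sum()/(k|m).sum(),x,y))
    print(c,sorted(best)[::-1][:3])
E
```

```text
t: 12.18
position: [652.6, 14.2, 100.5]
tcp_rot: [[0.966, -0.257, -0.011], [-0.257, -0.966, 0.0], [-0.011, 0.002, -1.0]]
ft_force: [0.2, 0.7, -0.5]
gripper_width: 88.0
t 12.18 [652.62  14.17 100.47] fix [ 86.23 -10.76 100.47] F [ 0.19  0.65 -0.52] w 88.0 ff 0.0 yaw -14.891822481085708 q [ -0.95  18.19 100.4    0.01  62.05 103.94]
top [(np.float64(0.8522167487684729), 656, 12), (np.float64(0.8480392156862745), 658, 12), (np.float64(0.8341463414634146), 660, 12)]
side [(np.float64(0.5483870967741935), 674, -2), (np.float64(0.5458715596330275), 676, -6), (np.float64(0.5417298937784522), 668, 8)]
```

```bash
python3 -m crank '[[[0,0,0,0.002,0,0.04,1],[0,0,0,0,0,0.035,1],[0,0,0,0,0,0.012,1],[0,0,0,0,0,0,0],[0,0,0,0,0,0,-1],[0,0,0,0,0,0,-1],[0,0,0,0,0,0,-1],[0,0,0,0,0,0,-1],[0,0,0,0,0,0,-1]]]' 25
```

```text
t: 13.3
position: [659.6, 14.4, 20.0]
tcp_rot: [[0.967, -0.256, 0.001], [-0.256, -0.967, -0.0], [0.001, -0.0, -1.0]]
ft_force: [0.7, 0.1, 2.4]
gripper_width: 41.2
finger_force: 25.0
```

```bash
python3 -m crank '[[[0,0,0,0,0,-0.01,-1],[0,0,0,0,0,-0.04,-1],[0,0,0,0,0,-0.045,-1],[0,0,0,0,0,-0.035,-1],[0,0,0,0,0,0,-1]]]'
python3 - <<'E'
from go import *
to("tray",[466,-233,130])
E
```

```text
t: 13.92
position: [662.0, 14.3, 153.8]
tcp_rot: [[0.967, -0.256, 0.008], [-0.256, -0.967, -0.0], [0.008, -0.002, -1.0]]
ft_force: [0.1, -0.1, -0.8]
gripper_width: 41.5
finger_force: 25.0
tray rz 0 shift [-126.4  289.2   22.2]
```

```bash
python3 -m crank '[[[0,0,0,-0.018,0.0415,0,-1],[0,0,0,-0.018,0.0415,0,-1],[0,0,0,-0.018,0.0415,0,-1],[0,0,0,-0.018,0.0415,0,-1],[0,0,0,-0.018,0.0415,0,-1],[0,0,0,-0.018,0.041,0,-1],[0,0,0,-0.018,0.041,0,-1],[0,0,0,0,0,0,-1],[0,0,0,0,0,0,-1]]]'
python3 - <<'E'
from fit import *
from go import *
to("tray",[466,-233,24])
# find tray corners afresh: pose fit by IoU of rim outline with masks in both views
P=np.array([[-38,-60],[38,-60],[38,60],[-38,60]])
def out(c,x,y,a):
    R=np.array([[np.cos(a),-np.sin(a)],[np.sin(a),np.cos(a)]]);q=P@R.T+[x,y]
    return cv2.convexHull(proj(c,np.vstack([np.c_[q,np.full(4,z)] for z in(0,16)])).astype(np.float32))
from scipy.optimize import minimize
for c,f in(("top","tray_top_325"),("side","tray_side_337")):
    m=cv2.resize(np.load(f"pics/{f}.npy").astype(np.uint8),None,fx=4,fy=4,interpolation=0)
    def cost(p):
        k=np.zeros(m.shape,np.uint8);cv2.fillConvexPoly(k,np.round(out(c,*p[:2],p[2]/50)*4).astype(int),1);return -(k&m).sum()/(k|m).sum()
    r=minimize(cost,[487,-251,-2.25*50],method="Nelder-Mead",options=dict(initial_simplex=[[487,-251,-112],[497,-251,-112],[487,-241,-112],[487,-251,-105]]));print(c,r.x[:2],np.degrees(r.x[2]/50),r.fun)
E
```

```text
t: 15.05
position: [462.7, -232.7, 148.0]
tcp_rot: [[0.967, -0.256, -0.002], [-0.256, -0.967, 0.002], [-0.002, -0.001, -1.0]]
ft_force: [0.3, 0.2, -0.8]
gripper_width: 40.9
finger_force: 25.0
tray rz 0 shift [  3.5  -0.4 124. ]
top [ 525.9 -145.4] -217.46931424076627 0.0
side [539.2 -84.3] -204.99156670236187 0.0<stdin>:13: RuntimeWarning: overflow encountered in scalar negative
```

```bash
python3 - <<'E'
from fit import *
P=np.array([[-38,-60],[38,-60],[38,60],[-38,60]])
def out(c,x,y,a):
    R=np.array([[np.cos(a),-np.sin(a)],[np.sin(a),np.cos(a)]]);q=P@R.T+[x,y]
    return cv2.convexHull(proj(c,np.vstack([np.c_[q,np.full(4,z)] for z in(0,16)])).astype(np.float32))
from scipy.optimize import minimize
for c,f in(("top","tray_top_325"),("side","tray_side_337")):
    m=cv2.resize(np.load(f"pics/{f}.npy").astype(np.uint8),None,fx=4,fy=4,interpolation=0)
    def cost(p):
        k=np.zeros(m.shape,np.uint8);cv2.fillConvexPoly(k,np.round(out(c,*p[:2],p[2]/50)*4).astype(int),1);return -float((k&m).sum())/float((k|m).sum())
    r=minimize(cost,[487,-251,-2.25*50],method="Nelder-Mead",options=dict(initial_simplex=[[487,-251,-112],[497,-251,-112],[487,-241,-112],[487,-251,-105]]));
    a=r.x[2]/50;print(c,r.x[:2],np.degrees(a),r.fun,"goal",r.x[:2]-30*np.array([-np.sin(a),np.cos(a)]))
m=np.load("pics/wick_reel_side_331.npy");print("reel side",onz("side",(np.argwhere(m).mean(0)[::-1]+.5)/[560,420],12))
E
```

```text
top [ 487.13 -257.39] -128.7742353487804 -0.7675191223054934 goal [ 463.74 -238.6 ]
side [ 488.89 -251.26] -129.0604025486516 -0.8051562706053014 goal [ 465.6  -232.36]
reel side [ 507.95 -273.55   12.  ]
```

```bash
python3 -m crank '[[[0,0,0,0.0035,0.002,0.04,-1],[0,0,0,0,0,0.04,-1],[0,0,0,0,0,0.025,-1],[0,0,0,0,0,0.01,-1],[0,0,0,0,0,0,-1],[0,0,0,0,0,0,-1]]]'
```

```text
t: 15.8
position: [467.6, -236.4, 35.5]
tcp_rot: [[0.967, -0.255, 0.002], [-0.255, -0.967, -0.001], [0.002, 0.0, -1.0]]
ft_force: [0.1, 0.1, -1.2]
gripper_width: 41.2
finger_force: 25.0
```

```bash
python3 -m crank '[[[0,0,0,0,0,0.004,-1],[0,0,0,0,0,0.004,-1],[0,0,0,0,0,0,-1]]]' | grep -E "pos|ft_"
python3 -m crank '[[[0,0,0,0,0,0.0015,-1],[0,0,0,0,0,0.0015,-1],[0,0,0,0,0,0,-1]]]'| grep -E "pos|ft_"
```

```text
position: [465.9, -236.0, 26.1]
ft_force: [-0.2, 0.1, -0.8]
position: [466.4, -236.2, 23.9]
ft_force: [-1.2, 0.3, 3.5]
```

```bash
python3 -m crank '[[[0,0,0,0,0,0,0],[0,0,0,0,0,0,0.8],[0,0,0,0,0,0,0.8],[0,0,0,0,0,0,0.8],[0,0,0,0,0,-0.03,0.8],[0,0,0,0,0,-0.05,0.8],[0,0,0,0,0,-0.045,0.8]]]'
python3 -m crank '[[[0,0,-10,0,0,0,0],[0,0,-10,0,0,0,0],[0,0,-10,0,0,0,0],[0,0,-10,0,0,0,0],[0,0,-10,0,0,0,0],[0,0,-10,0,0,0,0],[0,0,-10,0,0,0,0],[0,0,-10,0,0,0,0],[0,0,-10,0,0,0,0],[0,0,0,0,0,0,0]]]'
python3 - <<'E'
from go import *
from fit import *
st();to("handle",fw([-95,0,31]))
E
```

```text
t: 17.42
position: [466.1, -236.1, 149.6]
tcp_rot: [[0.967, -0.256, -0.0], [-0.256, -0.967, 0.0], [-0.0, -0.0, -1.0]]
ft_force: [0.8, -0.5, 0.8]
gripper_width: 79.5
finger_force: 0.0
t: 18.68
position: [466.1, -236.1, 148.2]
tcp_rot: [[0.257, 0.966, -0.0], [0.966, -0.257, 0.0], [0.0, -0.0, -1.0]]
ft_force: [0.1, 0.4, 0.3]
gripper_width: 43.9
finger_force: 0.0
t 18.68 [ 466.12 -236.08  148.17] fix [ -30.16 -300.35  148.17] F [0.11 0.36 0.31] w 43.9 ff 0.0 yaw 75.08409872643193 q [-29.59   1.55 114.49   0.    63.98 -14.68]
handle rz 0 shift [300.21 -65.43 117.2 ]
```

```bash
python3 -m crank '[[[0,0,0,0.05,-0.011,0,0],[0,0,0,0.05,-0.011,0,0],[0,0,0,0.05,-0.011,0,0],[0,0,0,0.05,-0.011,0,0],[0,0,0,0.05,-0.011,0,0],[0,0,0,0.05,-0.0105,0,0],[0,0,0,0,0,0.04,0],[0,0,0,0,0,0.02,0],[0,0,0,0,0,0,0]]]'
python3 - <<'E'
from go import *
from fit import *
st();to("handle",fw([-95,0,31]))
S=grab_frame("side");T=grab_frame("top")
for c in("top","side"):
  for n in("tall_jar","wick_reel"):
    for r in tip_of(n,c):
      if r["conf"]>.25: print(n,c,round(r["conf"],2),np.array(r["at"])*[560,420],onz(c,r["at"],4))
A=cv2.resize(S[150:300,225:375],(400,400),interpolation=cv2.INTER_CUBIC);B=cv2.resize(T[180:280,200:350],(400,267),interpolation=cv2.INTER_CUBIC)
B=np.vstack([B,np.zeros((133,400,3),np.uint8)]);cv2.imwrite("pics/h.png",np.hstack([A,B]))
E
```

```text
t: 19.8
position: [477.7, 70.7, 86.5]
tcp_rot: [[0.258, 0.966, -0.004], [0.966, -0.258, -0.0], [-0.001, -0.004, -1.0]]
ft_force: [-0.7, -0.4, 0.3]
gripper_width: 43.8
finger_force: 0.0
t 19.8 [477.67  70.71  86.5 ] fix [-97.36  -0.79  86.5 ] F [-0.68 -0.43  0.3 ] w 43.8 ff 0.0 yaw 75.07277026726885 q [  5.47   1.23 122.01  -0.    57.    20.39]
handle rz 0 shift [ 0.87  2.58 55.49]
tall_jar top 0.59 [174.1  194.88] [653.93 282.37   4.  ]
tall_jar top 0.42 [325.81 254.39] [ 459.67 -248.67    4.  ]
wick_reel top 0.57 [333.7 237.8] [ 517.18 -275.5     4.  ]
tall_jar side 0.77 [166.82 323.32] [652.59 296.95   4.  ]
tall_jar side 0.72 [338.3  211.89] [ 468.75 -232.3     4.  ]
wick_reel side 0.49 [329.5  196.01] [ 516.81 -291.02    4.  ]
```

View pics/h.png

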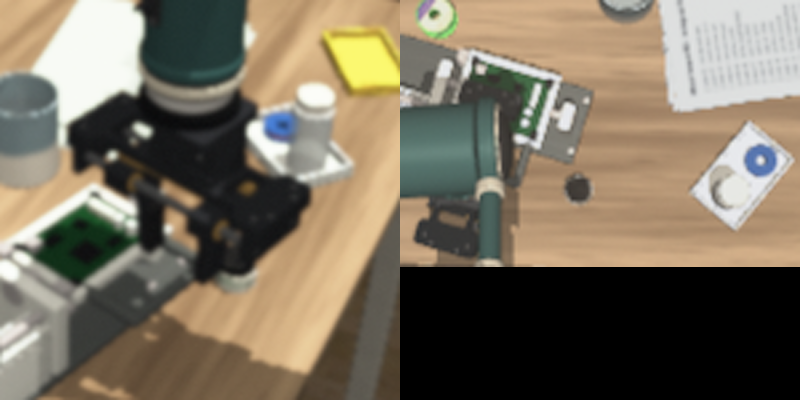

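The jar stands upright in the tray's free end, at side crop (315,120) and top crop (735,188), with the reel untouched. Next I descend on the handle.

```bash
python3 -m crank '[[[0,0,0,0.001,0.002,0.02,0],[0,0,0,0,0,0.015,0],[0,0,0,0,0,0,0]]]'
python3 -m crank '[[[0,0,0,0,0,0.01,0],[0,0,0,0,0,0.01,0],[0,0,0,0,0,0,0]]]'
```

```text
t: 20.48
position: [480.4, 70.8, 52.1]
tcp_rot: [[0.256, 0.967, -0.003], [0.967, -0.256, -0.0], [-0.001, -0.003, -1.0]]
ft_force: [-0.4, 0.5, 0.1]
gripper_width: 44.1
finger_force: 0.0
t: 20.85
position: [480.8, 71.0, 32.3]
tcp_rot: [[0.256, 0.967, -0.002], [0.967, -0.256, -0.0], [-0.001, -0.002, -1.0]]
ft_force: [0.1, 0.9, 0.7]
gripper_width: 44.0
finger_force: 0.0
```

```bash
python3 -m crank '[[[0,0,0,0,0,0,-1],[0,0,0,0,0,0,-1],[0,0,0,0,0,0,-1],[0,0,0,0,0,0,-1],[0,0,0,0,0,0,-1],[0,0,0,0,0,0,-1]]]' 25
python3 -c "
from go import *
st()"
```

```text
t: 21.6
position: [482.0, 71.1, 33.5]
tcp_rot: [[0.256, 0.967, 0.0], [0.967, -0.256, 0.0], [0.0, 0.0, -1.0]]
ft_force: [0.2, 0.6, 1.7]
gripper_width: 11.0
finger_force: 24.6
t 21.6 [482.   71.1  33.5] fix [-93.3   0.7  33.5] F [0.2 0.6 1.7] w 11.0 ff 24.631446674466133 yaw 75.1916551758759 q [  5.5   5.7 123.9   0.   50.4  20.3]
```

```bash
python3 -m crank '[[[0,0,0,0,0.0014,-0.0165,-1],[0,0,0,0,0.0043,-0.016,-1],[0,0,0,0,0,0,-1]]]' 25
python3 -c "
from go import *
st()"
```

```text
t: 21.98
position: [489.6, 69.1, 67.0]
tcp_rot: [[0.255, 0.967, 0.005], [0.967, -0.255, -0.001], [0.0, 0.005, -1.0]]
ft_force: [5.2, -2.9, -3.2]
gripper_width: 10.4
finger_force: 24.9
t 21.98 [489.6  69.1  67. ] fix [-85.4   0.7  67. ] F [ 5.2 -2.9 -3.2] w 10.4 ff 24.872453212738037 yaw 75.20530582958129 q [  5.2   3.6 121.9  -0.1  54.2  20. ]
```

```bash
python3 -m crank '[[[0,0,0,0,0.007,-0.015,-1],[0,0,0,0,0.0095,-0.0136,-1],[0,0,0,0,0.0117,-0.0117,-1],[0,0,0,0,0.0136,-0.0095,-1],[0,0,0,0,0.015,-0.007,-1],[0,0,0,0,0.016,-0.0043,-1],[0,0,0,0,0.0165,-0.0014,-1],[0,0,0,0,0,0,-1]]]'
python3 -c "
from go import *
st()"
```

```text
t: 22.98
position: [573.1, 46.1, 126.0]
tcp_rot: [[0.256, 0.967, -0.003], [0.967, -0.256, -0.001], [-0.002, -0.003, -1.0]]
ft_force: [1.4, -0.2, -21.6]
gripper_width: 10.4
finger_force: 26.8
t 22.98 [573.1  46.1 126. ] fix [  1.2  -0.2 126. ] F [  1.4  -0.2 -21.6] w 10.4 ff 26.840838342905045 yaw 75.18026422604501 q [  2.1   8.5 109.4  -0.   62.2  17. ]
```

```bash
python3 -m crank '[[[0,0,0,0,0.0165,0.0035,-1],[0,0,0,0,0.016,0.0043,-1],[0,0,0,0,0.015,0.007,-1],[0,0,0,0,0.0136,0.0095,-1],[0,0,0,0,0.0117,0.0117,-1],[0,0,0,0,0.0095,0.0136,-1],[0,0,0,0,0.007,0.015,-1],[0,0,0,0,0,0,-1]]]'
python3 -c "
from go import *
st()"
```

```text
t: 23.98
position: [659.4, 23.3, 64.4]
tcp_rot: [[0.255, 0.967, -0.002], [0.967, -0.255, -0.001], [-0.001, -0.002, -1.0]]
ft_force: [-7.6, -0.6, -5.5]
gripper_width: 10.5
finger_force: 25.0
t 23.98 [659.4  23.3  64.4] fix [90.4 -0.2 64.4] F [-7.6 -0.6 -5.5] w 10.5 ff 25.041929483413696 yaw 75.2004134782547 q [ -0.1  20.6 101.3  -0.1  58.2  14.7]
```

```bash
python3 -m crank '[[[0,0,0,0,0.003,0.016,-1],[0,0,0,0,0.001,0.012,-1],[0,0,0,0,0,0,-1]]]'|grep -E "pos|ft_"
python3 -m crank '[[[0,0,0,0,0,0.003,-1],[0,0,0,0,0,0.002,-1],[0,0,0,0,0,0,-1]]]'|grep -E "pos|ft_"
```

```text
position: [665.1, 21.8, 37.9]
ft_force: [-5.5, -2.7, -3.2]
position: [665.4, 21.7, 34.2]
ft_force: [-5.8, -3.6, 1.4]
```

```bash
python3 -m crank '[[[0,0,0,0,0,0.002,-1],[0,0,0,0,0,0.001,-1],[0,0,0,0,0,0,-1]]]'|grep -E "pos|ft_"
python3 -m crank '[[[0,0,0,0,0,0.002,-1],[0,0,0,0,0,0.001,-1],[0,0,0,0,0,0,-1]]]'|grep -E "pos|ft_"
python3 -m crank '[[[0,0,0,0,0,0.001,-1],[0,0,0,0,0,0.001,-1],[0,0,0,0,0,0,-1]]]'|grep -E "pos|ft_"
```

```text
position: [665.5, 21.7, 31.4]
ft_force: [-6.2, -2.7, 1.3]
position: [665.5, 21.7, 28.5]
ft_force: [-6.5, -3.1, 1.0]
position: [665.6, 21.7, 28.3]
ft_force: [-11.7, -3.7, 10.9]
```

```bash
python3 -m crank '[[[0,0,0,0,0,0,0],[0,0,0,0,0,0,0],[0,0,0,0,0,0,0],[0,0,0,0,0,0,0],[0,0,0,0,0,-0.03,0],[0,0,0,0,0,-0.05,0],[0,0,0,0,0,-0.045,0]]]'|grep -E "t:|pos|ft_|wid"
python3 -m crank '[[[0,0,10,0,0,0,0],[0,0,10,0,0,0,0],[0,0,10,0,0,0,0],[0,0,10,0,0,0,0],[0,0,10,0,0,0,0],[0,0,10,0,0,0,0],[0,0,10,0,0,0,0],[0,0,10,0,0,0,0],[0,0,10,0,0,0,0],[0,0,0,0,0,0,0]]]'|grep -E "t:|pos|ft_|wid"
python3 - <<'E'
from go import *
from fit import *
st();to("tab",fw([-35,157.5,66.8]))
for c in("side","top"):
  grab_frame(c)
  for r in tip_of("handle",c)[:2]: print(c,round(r["conf"],2),np.array(r["at"])*[560,420],onz(c,r["at"],75),"expect",fw([95,0,75]))
E
```

```text
t: 26.72
position: [663.8, 23.0, 148.7]
tcp_rot: [[0.255, 0.967, -0.0], [0.967, -0.255, -0.0], [-0.0, -0.0, -1.0]]
ft_force: [0.8, 1.0, 0.5]
gripper_width: 43.8
t: 27.98
position: [663.8, 23.0, 147.4]
tcp_rot: [[0.967, -0.254, -0.0], [-0.254, -0.967, -0.0], [-0.0, 0.0, -1.0]]
ft_force: [-0.3, 0.3, 0.1]
gripper_width: 44.0
t 27.98 [663.76  23.01 147.41] fix [ 94.74   0.64 147.41] F [-0.35  0.33  0.11] w 44.0 ff 0.0 yaw -14.691805191985932 q [ -0.16  16.59  97.17  -0.    66.26 104.53]
tab rz 0 shift [-129.42 -157.11   80.64]
side 0.85 [227.7  219.91] [669.37  16.13  75.  ] expect [663.85  22.33  75.  ]
top 0.68 [247.8  187.32] [672.85  20.8   75.  ] expect [663.85  22.33  75.  ]
```

Frame seated. Now back to the tab to grip it and push home.

```bash
python3 -m crank '[[[0,0,0,-0.0325,-0.0395,0,0.1],[0,0,0,-0.0325,-0.0395,0,0.1],[0,0,0,-0.0325,-0.039,0,0.1],[0,0,0,-0.032,-0.039,0,0.1],[0,0,0,0,0,0.04,0.1],[0,0,0,0,0,0.03,0.1],[0,0,0,0,0,0.01,0.1],[0,0,0,0,0,0,0.1]]]'|grep -E "t:|pos|ft_|wid"
python3 -m crank '[[[0,0,0,0,0,0,-1],[0,0,0,0,0,0,-1],[0,0,0,0,0,0,-1],[0,0,0,0,0,0,-1],[0,0,0,0,0,0,-1],[0,0,0,0,0,0,-1]]]' 25
python3 -c "
from go import *
st()"
```

```text
t: 29.18
position: [578.5, 207.6, 67.3]
tcp_rot: [[0.967, -0.255, -0.001], [-0.255, -0.967, -0.0], [-0.001, 0.001, -1.0]]
ft_force: [-0.4, 0.2, 0.3]
gripper_width: 48.7
t: 29.92
position: [579.0, 207.9, 68.2]
tcp_rot: [[0.967, -0.256, 0.001], [-0.256, -0.967, 0.0], [0.001, -0.0, -1.0]]
ft_force: [0.1, -0.8, 3.7]
gripper_width: 12.0
finger_force: 25.0
t 29.93 [579.  207.9  68.2] fix [-34.4 157.7  68.2] F [ 0.1 -0.8  3.7] w 12.0 ff 25.00050843693316 yaw -14.811641524914503 q [ 17.4  16.  107.1  -0.   56.9 122.2]
```

```bash
python3 -m crank '[[[0,0,0,0,0.008,0,-1],[0,0,0,0,0.008,0,-1],[0,0,0,0,0.008,0,-1],[0,0,0,0,0.004,0,-1],[0,0,0,0,0,0,-1]]]'|grep -E "pos|ft_"
python3 -m crank '[[[0,0,0,0,0.002,0,-1],[0,0,0,0,0.001,0,-1],[0,0,0,0,0,0,-1]]]'|grep -E "pos|ft_"
python3 -m crank '[[[0,0,0,0,0.001,0,-1],[0,0,0,0,0.001,0,-1],[0,0,0,0,0,0,-1]]]'|grep -E "pos|ft_"
python3 -c "
from go import *
st()"
```

```text
position: [571.4, 179.8, 68.2]
ft_force: [-1.1, -0.5, 6.0]
position: [570.8, 177.5, 68.2]
ft_force: [-0.8, 1.8, 5.9]
position: [570.8, 177.5, 68.2]
ft_force: [1.1, 6.6, 3.8]
t 31.3 [570.8 177.5  68.2] fix [-34.6 126.2  68.2] F [1.1 6.6 3.8] w 11.8 ff 25.000468343496323 yaw -14.850560731991107 q [ 14.8  14.2 109.4   0.2  56.3 119.5]
```

```bash
python3 -m crank '[[[0,0,0,0,0.002,0,-1],[0,0,0,0,0.002,0,-1],[0,0,0,0,0,0,-1]]]'|grep -E "pos|ft_"
python3 -c "
from go import *
st()"
```

```text
position: [570.9, 177.4, 68.3]
ft_force: [3.2, 20.7, -1.1]
t 31.68 [570.9 177.4  68.3] fix [-34.5 126.2  68.3] F [ 3.2 20.7 -1.1] w 11.6 ff 24.999472058261745 yaw -14.90486290446544 q [ 14.6  14.  109.6   0.5  56.  119.2]
```

```bash
python3 -m crank '[[[0,0,0,0,-0.004,0,-1],[0,0,0,0,0,0,0.1],[0,0,0,0,0,0,0.1],[0,0,0,0,0,0,0.1],[0,0,0,0,0,0,0.1],[0,0,0,0,0,-0.04,0.1],[0,0,0,0,0,-0.05,0.1],[0,0,0,-0.04,0,-0.03,0.1],[0,0,0,-0.04,0,0,0.1]]]'|grep -E "t:|pos|ft_|wid"
python3 -m crank '[[[0,0,0,-0.02,0.05,0,1],[0,0,0,-0.01,0.055,0,1],[0,0,0,0,0.055,0,1],[0,0,0,0,0.055,0,1],[0,0,0,0,0.055,0,1],[0,0,0,0,0.055,0,1],[0,0,0,0,0.055,0,1],[0,0,0,0,0.055,0,1],[0,0,0,0,0.055,0,1],[0,0,0,0,0.055,0,1]]]'|grep -E "t:|pos|ft_|wid"
python3 - <<'E'
from fit import *
from go import *
S=grab_frame("side");T=grab_frame("top")
A=cv2.resize(S[170:330,150:370],(800,582)[:2] and (412,300),interpolation=cv2.INTER_CUBIC)
a=cv2.resize(S[195:315,180:300],(400,400),interpolation=cv2.INTER_CUBIC);b=cv2.resize(T[170:270,180:280],(400,400),interpolation=cv2.INTER_CUBIC)
c=cv2.resize(S[140:240,150:370],(400,182),interpolation=cv2.INTER_CUBIC);d=cv2.resize(T[170:270,180:400],(400,182),interpolation=cv2.INTER_CUBIC)
cv2.imwrite("pics/end.png",np.vstack([np.hstack([a,b]),np.hstack([c,d])]))
Z=dict(handle=75,lock_tab=100,tall_jar=4,wick_reel=4,mug=0,solder_spool=0,short_jar=0)
for n,z in Z.items():
    for c in("top","side"):
        for r in tip_of(n,c):
            if r["conf"]>.3: print(n,c,round(r["conf"],2),np.array(r["at"])*[560,420],onz(c,r["at"],z))
E
```

```text
t: 32.8
position: [494.7, 197.1, 191.5]
tcp_rot: [[0.967, -0.257, 0.006], [-0.257, -0.967, 0.002], [0.006, -0.004, -1.0]]
ft_force: [-0.6, -0.4, 0.1]
gripper_width: 48.5
t: 34.05
position: [323.7, -324.7, 188.0]
tcp_rot: [[0.967, -0.256, 0.001], [-0.256, -0.967, -0.001], [0.001, 0.0, -1.0]]
ft_force: [0.8, 0.2, 0.3]
gripper_width: 88.2
handle top 0.78 [247.3 189.6] [665.1  22.2  75. ]
handle top 0.48 [332.3 241. ] [ 501.1 -261.1   75. ]
handle side 0.67 [227.9 222.9] [663.1  25.7  75. ]
handle side 0.42 [254.8 239. ] [579.   46.8  75. ]
lock_tab top 0.65 [198.4 215.2] [572.4 175.2 100. ]
lock_tab side 0.76 [230.1 270.2] [564.2 181.3 100. ]
tall_jar top 0.65 [320.4 254.2] [ 460. -230.    4.]
tall_jar top 0.48 [170.2 190.6] [668.8 297.    4. ]
tall_jar top 0.31 [325.6 246.1] [ 487.9 -247.7    4. ]
tall_jar side 0.9 [167.3 327.2] [645.7 304.6   4. ]
tall_jar side 0.83 [335.2 210.6] [ 478.3 -233.8    4. ]
tall_jar side 0.69 [231.2 213.7] [722.4 -86.5   4. ]
wick_reel top 0.66 [333.5 240.4] [ 508.2 -274.8    4. ]
wick_reel side 0.47 [329.3 198.4] [ 513.2 -279.7    4. ]
mug top 0.73 [288.  171.5] [ 748.1 -113.5    0. ]
mug side 0.62 [230.6 213.3] [727.4 -91.5   0. ]
solder_spool top 0.7 [212.3 186.8] [686.5 151.    0. ]
solder_spool top 0.49 [335.4 238.2] [ 516.3 -281.9    0. ]
solder_spool side 0.86 [195.8 272.4] [684.9 140.8   0. ]
short_jar top 0.49 [266.2 251.7] [464.4 -44.3   0. ]
short_jar side 0.73 [314.3 251.9] [467.  -55.5   0. ]
```

View pics/end.png

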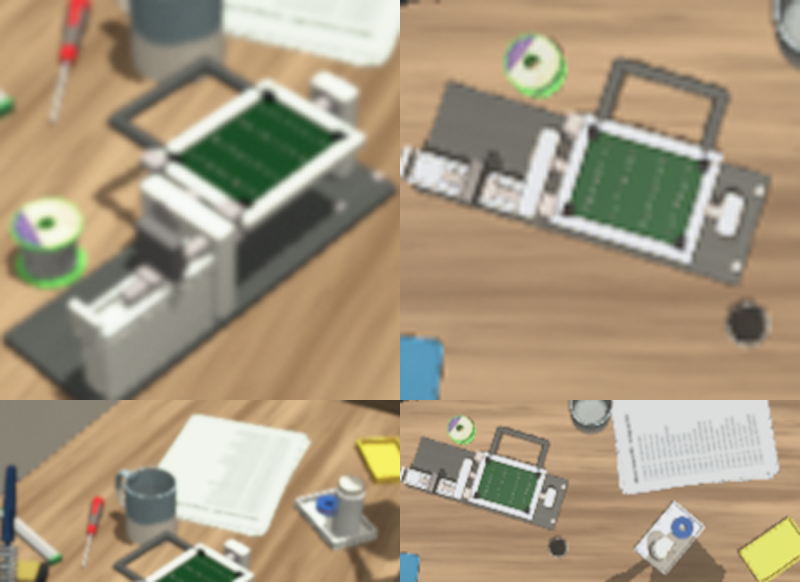

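The final picture shows the solder face up with the handle on the far side at (660,80). The lock tab is at its home place at (170,245), the jar stands upright in the tray beside the reel, and the other things are unmoved.

```bash
python3 -c "
from station import hand_in
print(hand_in())"
```

```text
the job is handed in; nothing more can be done
None
```

The job is handed in: the board lies solder face up, the lock bar is fully home again, the tall jar stands upright in the tray beside the reel, and everything is released, after about 35 s of the 72 s allowed.

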